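Put the loaned pot back in its shelf corner and zero its days-out dial

ROBOT

A 6-joint arm with a two-finger parallel gripper is mounted at the origin on the work surface. World frame = base frame: x ahead of the robot, y to its left, z up, the work surface at z = 0. Lengths are in m, angles in rad, forces in N, time in s.
With the tool pointing down it reaches from about 0.375 to 0.975 m from the base axis. Payload 3.8 kg.
Tool frame: the origin (TCP) lies midway between the tips of the shut fingers; the grasp point (between the pads) lies 19 mm behind it (arm.pinch_z is the distance from the TCP to the grasp point, in m); z points along the fingers, y is the line along which they close (so a half turn about z gives the same grasp; the last joint's range is limited). The gripper opens to 85 mm and grips with 20 to 120 N. Pads are 22 mm wide; open, the fingers measure 114 mm over their backs; the gripper's body (76 mm by 85 mm) begins 54 mm behind the grasp point. The pads swing forward as they close: fully open they stand 13 mm farther back than shut.
Start: joints at [1.093, 0.264, 1.604, -0, 1.274, -0.037], TCP at [0.288, 0.61, 0.231] pointing down, gripper open.
Joint ranges: [-2.63, 2.63], [-0.94, 2.18], [0.31, 2.57], [-1.31, 4.45], [0, 2.66], [-2.55, 2.55]. Speed limits (rad/s): [2.57, 2.57, 3.14, 3.14, 3.14, 3.14].

INTERFACE

Orientations are given as a rotation vector (axis times angle).
In Python, from plant import arm, read_camera, camera_info, order gives the robot as it stands. The module is installed in compiled form; this text tells all that it offers.
- The arm moves only by the shell command python3 -m inch 'ROWS' [OPENING]. ROWS is JSON, a list of rows, each a list of 2 entries, a list of its own where there are three numbers: the shift along the tool's x, y, z in m, then the turn, a rotation vector about the tool's x, y, z in rad. In form: [[[dx, dy, dz], [ax, ay, az]], ...]. A call has 1 to 20 rows; each row shifts and turns the commanded pose from where the row before left it, along the tool's axes as they then stand; what a row does not reach is not made up. A row lasts 1/10 s, in which the tool goes at most 50 mm and 8.59 degrees, less where a joint would pass 70% of its speed; a pose out of reach is approached as far as the arm can. A call with a gripper value outside its range is refused whole. OPENING is the opening in per cent of the stroke, from 0 (shut) to 100 (fully open), set as the call begins (- or left out, the last holds). The fingers move at their own pace and stop on an object; the grip force is fixed at half the most. Time passes only in rows, so rows that do not move let the fingers close. It gives the time, the measured TCP pose, the force, the opening and the grip force at its end, in the units of the state.
- arm.state(): the state, without advancing time (a new reading comes with each control period).
- read_camera(name): name is "scene" or "top" or "wrist"; returns the picture (400x640x3 uint8, red, green, blue); there is no depth.
- camera_info(name): a dict with "fx", "fy", "cx", "cy" (pixels), "k1" (the pictures are not rectified: a ray, as slopes to the right and down, at radius r is drawn at 1 + k1 r^2 times it, then the intrinsics apply), "R" (3x3) and "t" (3): a world point X has camera coordinates R X + t; the wrist camera has in their place "T_tool_cam" (4x4, takes a point from camera to tool coordinates, whose origin is the TCP and whose axes are the flange's). Camera axes: x right, y down, z forward; pixel columns grow to the right and rows downward; lengths in m; the calibration is good to about 2 mm. A picture is of the moment at which its call begins: read the wrist's pose just before it. camera_info takes no time and is no camera call.
- order.finish_job(): hands the job in; it is judged then, once.
The state is a dict: "clock": time; "qpos": joint angles; "qvel": joint speeds; "effort": joint torques, N m; "ee_pos": TCP position; "tool_rot": TCP orientation; "ft_force": force on the tool from outside, world axes, zero at the start; "moment": the same for the moment, N m; "width": finger opening in m; "finger_force": force on a finger pad.
Only numpy, scipy, OpenCV 4.12 (cv2) and the standard library are available. Lean on these libraries where they do the work, as an engineer would, in place of code of your own. Each camera call takes 0.05 s, during which the arm holds its last target. There are 200 camera calls.

TASK

The aluminium pot is back from loan. Slide it, upright and never lifted off the shelf, into the corner made by the two wooden battens and press it home, firmly but without forcing it, so that it bears on both battens at once for a moment; only then turn the days-out dial anticlockwise all the way back to its zero stop. Leave the pot snug against both battens, and do not disturb the tyre levers, the awl or the cups.

Things in the scene. Friction and masses are not known exactly. Their poses are not given: they have to be found in the camera images.
- pot: Closed round aluminium pot with a flat screw-top lid, too wide to grasp: 104 mm diameter up to 50 mm height, lid 98 to 101 mm diameter, 70 mm tall over all, 0.3 to 0.65 kg. Origin: centre of its underside, z up.
- corner: Right-angled corner of two wooden battens fixed on the shelf (each 110 mm long, 18 thick, 40 high). Origin: on the shelf, where the pot's centre lies when it touches both battens. x points into the corner along the bisector: inner corner at x = +73.5 mm, y = 0; the inner faces run back from it at 45 degrees to x = -4 mm, y = +-78 mm. Open towards -x.
- batten_left: The batten on the +y side of the corner. Origin: middle of its underside, its x axis along its length.
- batten_right: The batten on the -y side of the corner. Origin: middle of its underside, its x axis along its length.
- dial: Days-out dial fixed on the shelf: grey disc 116 mm in diameter, 20 mm high, with tick marks, a black pointer knob and a steel stop pin (only a mark) just beyond the zero tick. Origin: centre of its underside, z up; the zero tick lies towards its -x axis.
- dial_knob (a joint): Angle of the dial's knob in rad: 0 at the zero stop, growing as the knob turns clockwise seen from above, up to 3.0. Its white pointer points to the dial's -x at 0, so the pointer's direction is the dial's yaw + pi - value. It stays where it is left and needs about 0.05 N m.
- dial_grip (a point): Point on the knob's axis at the height to grip, 52 mm above the shelf. The knob's grip is an upright bar through the axis, along the pointer: 68 mm long, 14 mm thick, top at 62 mm; a round 68 mm skirt below it ends at 28 mm above the shelf.
- lever_a: Grey plastic tyre lever lying flat, 165 mm long, 24 mm wide, 8 mm thick. Origin: underside, near its middle; x along it. To be left alone.
- lever_b: A second tyre lever like the first. To be left alone.
- awl: Wooden-handled awl lying flat: handle 100 mm long, 30 mm thick, then a 70 mm steel spike along +x. Origin: on the shelf below the middle of the handle. To be left alone.
- cups: Two green plastic cups stacked upright in one another, 76 mm rim diameter, 113 mm tall. Origin: centre of the underside. To be left alone.
Things that resemble listed ones, but are neither listed nor needed, are in the scene too. What is shaped like the dial but purple or yellow is not meant. Leave any pink look-alike of the pot alone.

How it is judged:
By the outcome, as a careful person would: the job done as asked, in the order asked, and still so for the second after the job is handed in, with the robot touching nothing.
It also fails if it takes over 70 s, if anything falls off the work surface, if the arm or the gripper's body presses on something with over 40 N, if the wrist force passes 120 N, or if a joint passes its speed limit or range.

## Working session

There is one attempt and no reset: what is moved stays moved. The work goes in short steps, Python scripts to look and compute and a shell command to move; the robot and the scene stay as the last step left them, time stands still between calls to the robot, and variables do not carry over. Pictures are saved under pics/ and viewed, at most 10 in all, crops included, and the job is handed in when it is done.

```bash
mkdir -p pics
python3 - <<'E'
from plant import arm, read_camera, camera_info
import cv2
print(arm.state(), arm.pinch_z)
for n in ["scene","top","wrist"]:
    im=read_camera(n); cv2.imwrite(f"pics/{n}0.png",im[:,:,::-1]); print(n,camera_info(n))
E
```

```text
{'clock': 0.0, 'qpos': array([ 1.09312619e+00,  2.64774088e-01,  1.60540906e+00,  6.51305184e-06,
        1.27367129e+00, -3.69053505e-02]), 'qvel': array([-0.0013605 ,  0.00014451, -0.00118177, -0.0013241 ,  0.00185584,
        0.0005737 ]), 'effort': array([-3.59966807e-04, -5.15117812e+01, -3.67305386e+01, -4.81179086e-05,
        1.30140755e-02, -1.56828509e-05]), 'ee_pos': array([0.28763896, 0.60982883, 0.22992897]), 'tool_rot': array([-0.6866363 , -3.0650399 ,  0.00343272]), 'ft_force': array([ 0.23942438,  0.56942981, -0.21283324]), 'moment': array([-0.00198755, -0.04281486,  0.0267568 ]), 'finger_force': 0.0, 'width': 0.08538272653241077} 0.0187
scene {'fx': 488.5792822356801, 'fy': 488.5792822356801, 'cx': 319.1011307452279, 'cy': 200.30749974525378, 'k1': 0.006361835297665765, 'R': array([[ 0.23726889,  0.97143683,  0.00373677],
       [ 0.62433466, -0.14954156, -0.76670956],
       [-0.7442511 ,  0.18424932, -0.64198325]]), 't': array([-0.10699544, -0.31428032,  1.83856464])}
top {'fx': 447.33729396307814, 'fy': 447.33729396307814, 'cx': 312.74304890025735, 'cy': 203.22047296067404, 'k1': -0.07289709220027747, 'R': array([[ 1.93002647e-02, -9.99813435e-01, -7.71110350e-04],
       [-9.93884817e-01, -1.91019401e-02, -1.08757006e-01],
       [ 1.08721987e-01,  2.86543388e-03, -9.94068066e-01]]), 't': array([-0.02050816,  0.55779193,  1.40516018])}
wrist {'fx': 309.68993473785247, 'fy': 309.68993473785247, 'cx': 317.45855426936674, 'cy': 201.29507734999936, 'k1': -0.05890889287779525, 'T_tool_cam': array([[ 7.60822343e-04, -9.57876173e-01, -2.87180532e-01,
         7.15585431e-02],
       [ 9.99999367e-01,  4.90690217e-04,  1.01260831e-03,
         2.03083975e-04],
       [-8.29036700e-04, -2.87181121e-01,  9.57875940e-01,
        -1.43824107e-01],
       [ 0.00000000e+00,  0.00000000e+00,  0.00000000e+00,
         1.00000000e+00]])}
```

View pics/top0.png

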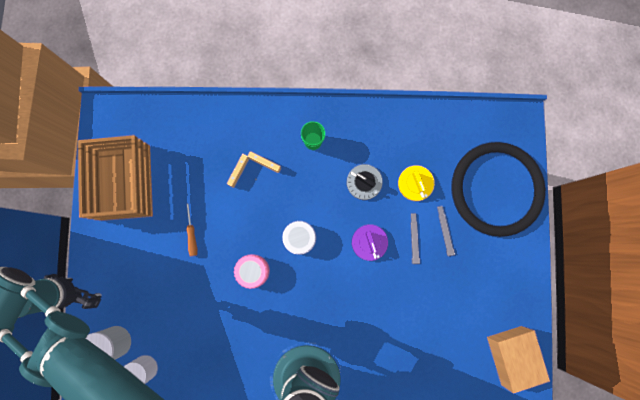

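View pics/scene0.png

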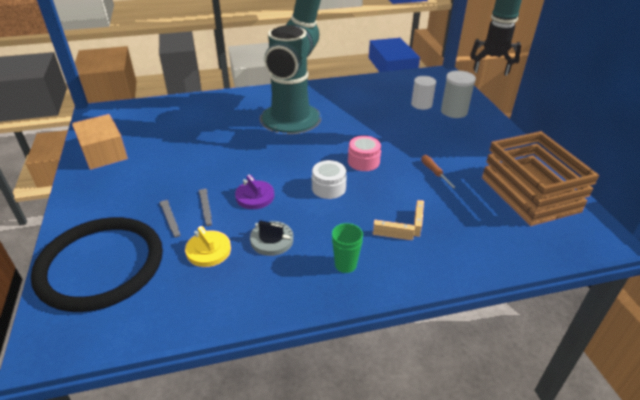

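The top view shows the pot (white) at (299,238), the battens with their apex near (246,155), the grey dial at (364,182), cups at (313,134) and the pink look-alike at (251,271). The scene view agrees with this.

```bash
cat > h.py <<'E'
import numpy as np, cv2
from plant import arm, read_camera, camera_info
from scipy.spatial.transform import Rotation as Ro
def cam(n, st=None):
    c=camera_info(n); K=np.array([[c['fx'],0,c['cx']],[0,c['fy'],c['cy']],[0,0,1]]); d=np.array([c['k1'],0,0,0,0])
    if n=='wrist':
        T=np.eye(4); T[:3,:3]=Ro.from_rotvec(st['tool_rot']).as_matrix(); T[:3,3]=st['ee_pos']
        W=T@c['T_tool_cam']; R=W[:3,:3].T; t=-R@W[:3,3]
    else: R,t=np.array(c['R']),np.array(c['t'])
    return K,d,R,t
def onplane(C,px,z):
    K,d,R,t=C; u=cv2.undistortPoints(np.array(px,float).reshape(-1,1,2),K,d).reshape(-1,2)
    r=np.c_[u,np.ones(len(u))]@R; o=-R.T@t
    return o+r*((z-o[2])/r[:,2])[:,None]
def proj(C,X):
    K,d,R,t=C; return cv2.projectPoints(np.array(X,float).reshape(-1,1,3),cv2.Rodrigues(R)[0],t,K,d)[0].reshape(-1,2)
E
python3 - <<'E'
from h import *
im=cv2.imread('pics/top0.png'); C=cam('top'); hsv=cv2.cvtColor(im,cv2.COLOR_BGR2HSV)
cv2.imwrite('pics/topcrop.png',cv2.resize(im[120:280,220:400],None,fx=4,fy=4,interpolation=cv2.INTER_CUBIC)[:600,:])
H,S,V=cv2.split(hsv)
def blobs(m,name,roi,z,mn=30):
    mm=np.zeros_like(m); x0,x1,y0,y1=roi; mm[y0:y1,x0:x1]=m[y0:y1,x0:x1]
    for c in cv2.findContours(mm,cv2.RETR_EXTERNAL,cv2.CHAIN_APPROX_NONE)[0]:
        if cv2.contourArea(c)<mn: continue
        P=onplane(C,c,z)[:,:2].astype(np.float32); (x,y),r=cv2.minEnclosingCircle(P); rc=cv2.minAreaRect(P)
        print(name,cv2.contourArea(c),'circ',round(x,4),round(y,4),round(r,4),'rect',np.round(cv2.boxPoints(rc),4).tolist(),np.round(rc[1],4))
w=((S<70)&(V>120)).astype(np.uint8)*255
blobs(w,'pot',(275,325,215,262),.07)
blobs(w,'dial',(340,390,155,205),.02)
b=((H>8)&(H<28)&(S>50)&(V>120)).astype(np.uint8)*255
blobs(b,'batten',(220,290,140,195),.04)
g=((H>45)&(H<80)&(S>100)).astype(np.uint8)*255
blobs(g,'cups',(295,330,115,155),.113)
p=(((H>150)|(H<5))&(S>60)).astype(np.uint8)*255
blobs(p,'pink',(230,275,250,292),.05)
p=((H>130)&(H<160)&(S>100)).astype(np.uint8)*255
blobs(p,'purple',(345,395,220,265),.02)
E
```

```text
pot 824.0 circ 0.4471 0.0315 0.0519 rect [[0.39750000834465027, 0.07930000126361847], [0.399399995803833, -0.019899999722838402], [0.4984000027179718, -0.017899999395012856], [0.49639999866485596, 0.08129999786615372]] [0.0989 0.0992]
dial 929.0 circ 0.6336 -0.1752 0.0585 rect [[0.5755000114440918, -0.12030000239610672], [0.57669997215271, -0.2312999963760376], [0.6887999773025513, -0.23010000586509705], [0.6876000165939331, -0.11919999867677689]] [0.1121 0.111 ]
batten 418.5 circ 0.6463 0.184 0.088 rect [[0.6025000214576721, 0.26170000433921814], [0.6618000268936157, 0.09629999846220016], [0.746999979019165, 0.12680000066757202], [0.6876999735832214, 0.2922999858856201]] [0.0905 0.1757]
cups 472.5 circ 0.7599 -0.0058 0.0439 rect [[0.7156000137329102, 0.029400000348687172], [0.7170000076293945, -0.04149999842047691], [0.802299976348877, -0.039799999445676804], [0.8009999990463257, 0.03099999949336052]] [0.0854 0.0709]
pink 874.0 circ 0.3399 0.1791 0.0547 rect [[0.2660999894142151, 0.1784999966621399], [0.3424000144004822, 0.10570000112056732], [0.41280001401901245, 0.1793999969959259], [0.33640000224113464, 0.25220000743865967]] [0.1019 0.1055]
purple 902.5 circ 0.437 -0.1945 0.0581 rect [[0.37959998846054077, -0.13860000669956207], [0.3808000087738037, -0.25110000371932983], [0.492900013923645, -0.2498999983072281], [0.4916999936103821, -0.13740000128746033]] [0.1121 0.1126]
```

View pics/topcrop.png

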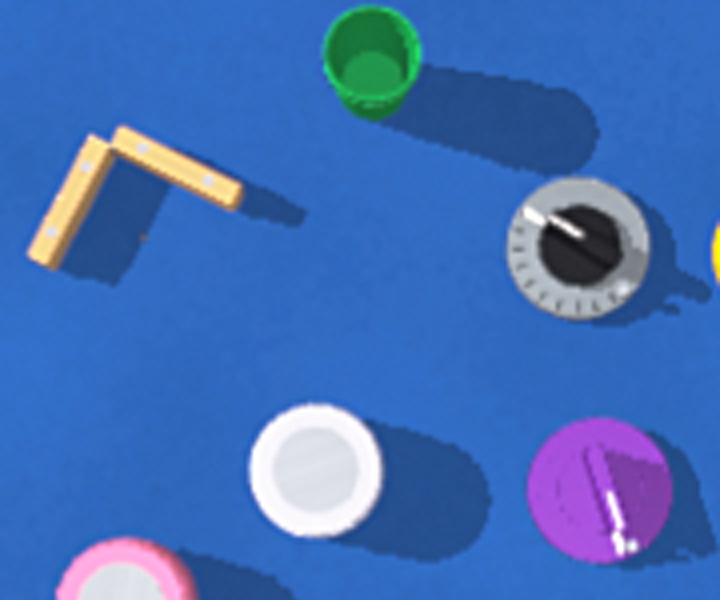

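The crop confirms it: the inner corner is near crop (113,150), the mouth opens down-right, the dial pointer points up-left, and the pin mark is at the lower right, crop (625,290).

Run:
```python
from h import *
im=cv2.imread('pics/top0.png'); C=cam('top'); H,S,V=cv2.split(cv2.cvtColor(im,cv2.COLOR_BGR2HSV))
b=((H>8)&(H<28)&(S>50)&(V>120)).astype(np.uint8); b[:140]=0;b[195:]=0;b[:,:220]=0;b[:,290:]=0
ys,xs=np.nonzero(b); P=onplane(C,np.c_[xs,ys],.04)[:,:2]
px=np.c_[xs,ys]
left=xs<248; res=[]
for m in (left,~left):
    Q=P[m].astype(np.float32); rc=cv2.minAreaRect(Q); c=Q.mean(0); vx,vy,_,_=cv2.fitLine(Q,cv2.DIST_L2,0,.01,.01).ravel()
    print(len(Q),c,np.degrees(np.arctan2(vy,vx)),rc); res.append((c,np.array([vx,vy])))
(cl,dl),(cr,dr)=res
if dl[0]>0: dl=-dl
if dr[0]>0: dr=-dr
al,ar=np.arctan2(dl[1],dl[0]),np.arctan2(dr[1],dr[0])%(2*np.pi)
yaw=(al+ar)/2-np.pi; x=np.array([np.cos(yaw),np.sin(yaw)]); y=np.array([-x[1],x[0]])
# inner faces: normals toward mouth, offset 9mm + 52 to pot centre
nl=np.array([np.cos(yaw-3*np.pi/4),np.sin(yaw-3*np.pi/4)]); nr=np.array([np.cos(yaw+3*np.pi/4),np.sin(yaw+3*np.pi/4)])
tgt=np.linalg.solve(np.array([nl,nr]),[nl@cl+.061,nr@cr+.061])
print('yaw',np.degrees(yaw),np.degrees(ar-al),'target',tgt,'local batten centres',[( (c-tgt)@x,(c-tgt)@y) for c in(cl,cr)])
pot=np.array([.448,.0307]); v=tgt-pot; print('push',np.linalg.norm(v),np.degrees(np.arctan2(v[1],v[0])))
```

```text
247 [0.65900975 0.23424402] -25.214752 ((0.6599379777908325, 0.23394060134887695), (0.024864906445145607, 0.10884157568216324), 65.64120483398438)
219 [0.6888679 0.1506288] 64.98664 ((0.688806414604187, 0.1504991054534912), (0.11244767159223557, 0.021829115226864815), 64.29127502441406)
yaw 19.885944 90.201385 target [0.63449967 0.178364  ] local batten centres [(np.float32(0.042056113), np.float32(0.04421091)), (np.float32(0.04169227), np.float32(-0.044574685))]
push 0.23787976294632787 38.370964374162355
```

```bash
cat >> h.py <<'E'
def togo(x,y,z,head):
    s=arm.state(); R=Ro.from_rotvec(s['tool_rot']).as_matrix(); h=np.degrees(np.arctan2(R[1,0],R[0,0]))
    print('t',round(s['clock'],2),'pos',np.round(s['ee_pos'],4),'head',round(h,2),'tilt',np.round(R[:,2],3),'q6',round(s['qpos'][5],3),'f',np.round(s['ft_force'],1))
    print('tool shift',np.round(R.T@(np.array([x,y,z])-s['ee_pos']),4),'turn z',round(-np.radians(head-h),4))
E
python3 -m inch '[[[-0.022,-0.033,0],[0,0,0]],[[-0.022,-0.033,0],[0,0,0]],[[-0.022,-0.033,0],[0,0,0]],[[-0.022,-0.033,0],[0,0,0]],[[-0.022,-0.033,0],[0,0,0]],[[-0.022,-0.033,0],[0,0,0]],[[-0.022,-0.033,0],[0,0,0]],[[-0.022,-0.033,0],[0,0,0]],[[-0.022,-0.033,0],[0,0,0]],[[-0.022,-0.033,0],[0,0,0]],[[-0.022,-0.033,0],[0,0,0]],[[-0.022,-0.033,0],[0,0,0]],[[-0.022,-0.033,0],[0,0,0]],[[-0.022,-0.033,0],[0,0,0]],[[-0.022,-0.033,0],[0,0,0]],[[-0.022,-0.033,0],[0,0,0]]]' 60
python3 -c "
from h import *
togo(.384,-.020,.2,38.4)"
```

```text
clock: 1.75
ee_pos: [0.3808, -0.0188, 0.2313]
tool_rot: [0.687, 3.065, 0.0]
ft_force: [0.7, 0.9, -0.2]
width: 0.0507
finger_force: 0.0
t 1.75 pos [ 0.3808 -0.0188  0.2313] head 154.74 tilt [ 0.001  0.    -1.   ] q6 -1.245 f [ 0.7  0.9 -0.2]
tool shift [-0.0034  0.0003  0.0313] turn z 2.0306
```

```bash
python3 -m inch '[[[0,0,0],[0,0,0.145]],[[0,0,0],[0,0,0.145]],[[0,0,0],[0,0,0.145]],[[0,0,0],[0,0,0.145]],[[0,0,0],[0,0,0.145]],[[0,0,0],[0,0,0.145]],[[0,0,0],[0,0,0.145]],[[0,0,0],[0,0,0.145]],[[0,0,0],[0,0,0.145]],[[0,0,0],[0,0,0.145]],[[0,0,0],[0,0,0.145]],[[0,0,0],[0,0,0.145]],[[0,0,0],[0,0,0.145]],[[0,0,0],[0,0,0.145]],[[0,0,0],[0,0,0]]]'
python3 - <<'E'
from h import *
togo(.384,-.020,.014,38.4)
s=arm.state(); im=read_camera('wrist')[:,:,::-1]; cv2.imwrite('pics/w1.png',im); C=cam('wrist',s)
H,S,V=cv2.split(cv2.cvtColor(np.ascontiguousarray(im),cv2.COLOR_BGR2HSV))
m=((S<70)&(V>120)).astype(np.uint8)
print('expected px',proj(C,[.448,.0307,.07]))
for c in cv2.findContours(m,cv2.RETR_EXTERNAL,cv2.CHAIN_APPROX_NONE)[0]:
    if cv2.contourArea(c)>1500:
        P=onplane(C,c,.07)[:,:2].astype(np.float32); e=cv2.fitEllipse(P); print(cv2.contourArea(c),e,cv2.boundingRect(c))
E
```

```text
clock: 3.25
ee_pos: [0.3808, -0.0172, 0.231]
tool_rot: [-2.967, -1.033, 0.001]
ft_force: [0.1, 0.1, 0.2]
width: 0.051
finger_force: 0.0
t 3.25 pos [ 0.3808 -0.0172  0.231 ] head 38.41 tilt [-0.  0. -1.] q6 0.79 f [0.1 0.1 0.2]
tool shift [0.0008 0.0042 0.217 ] turn z 0.0002
expected px [[320.68258899  99.9405697 ]]
1519.0 ((0.4550749957561493, -0.2777986526489258), (0.022123726084828377, 0.16373705863952637), 92.88264465332031) (496, 228, 85, 86)
4186.5 ((0.34004920721054077, 0.17996463179588318), (0.07002092897891998, 0.07041116803884506), 56.35398864746094) (93, 54, 72, 78)
9053.0 ((0.4493815302848816, 0.03145680949091911), (0.09907649457454681, 0.09921491146087646), 141.617919921875) (267, 40, 109, 113)
4412.5 ((0.6078022718429565, -0.14576174318790436), (0.09080217778682709, 0.10272736102342606), 26.302410125732422) (511, 34, 103, 107)
```

View pics/w1.png

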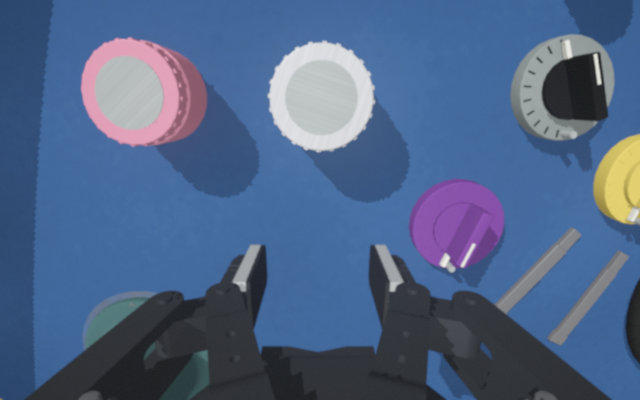

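The white pot is at (320,97), centred ahead of the fingertips at (255,255) and (383,255). Its wrist-camera position agrees with the top view to 2 mm. Next I descend and make contact slowly.

```bash
python3 -m inch '[[[0,0.004,0.035],[0,0,0]],[[0,0,0.04],[0,0,0]],[[0,0,0.04],[0,0,0]],[[0,0,0.04],[0,0,0]],[[0,0,0.035],[0,0,0]],[[0,0,0.02],[0,0,0]],[[0,0,0.007],[0,0,0]],[[0.008,0,0],[0,0,0]],[[0.008,0,0],[0,0,0]],[[0.004,0,0],[0,0,0]],[[0.003,0,0],[0,0,0]],[[0.003,0,0],[0,0,0]],[[0.003,0,0],[0,0,0]],[[0.003,0,0],[0,0,0]],[[0.003,0,0],[0,0,0]],[[0.003,0,0],[0,0,0]],[[0.003,0,0],[0,0,0]]]'
python3 - <<'E'
from h import *
togo(.6345-.0563*np.cos(.6702),.178-.0563*np.sin(.6702),.014,38.4)
im=read_camera('top')[:,:,::-1]; C=cam('top'); H,S,V=cv2.split(cv2.cvtColor(np.ascontiguousarray(im),cv2.COLOR_BGR2HSV))
im2=read_camera('wrist')[:,:,::-1]; cv2.imwrite('pics/two.png',np.vstack([im2[:300],im[130:280,200:520].repeat(2,0).repeat(2,1)]))
E
```

```text
clock: 5.0
ee_pos: [0.4157, 0.0052, 0.0142]
tool_rot: [-2.967, -1.034, 0.0]
ft_force: [-1.3, -1.0, 1.5]
width: 0.0511
finger_force: 1.2
t 5.0 pos [0.4157 0.0052 0.0142] head 38.43 tilt [-0. -0. -1.] q6 0.853 f [-1.3 -1.   1.5]
tool shift [2.225e-01 6.000e-04 2.000e-04] turn z 0.0005
```

View pics/two.png

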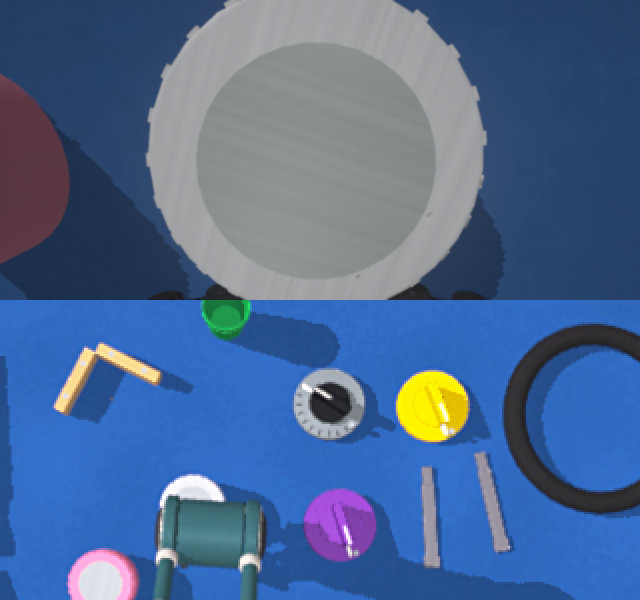

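The wrist image shows the pot cradled, with the lid disc centred at (316,160), and contact is about 1.6 N. Next I push to about 40 mm short.

```bash
cat >> h.py <<'E'
def lid(save=None):
    s=arm.state(); im=np.ascontiguousarray(read_camera('wrist')[:,:,::-1]); C=cam('wrist',s)
    if save: cv2.imwrite(save,im)
    H,S,V=cv2.split(cv2.cvtColor(im,cv2.COLOR_BGR2HSV)); m=((S<60)&(V>70)).astype(np.uint8); m[290:]=0
    c=max(cv2.findContours(m,cv2.RETR_EXTERNAL,cv2.CHAIN_APPROX_NONE)[0],key=cv2.contourArea).reshape(-1,2)
    c=c[(c[:,1]>3)&(c[:,1]<285)&(c[:,0]>3)&(c[:,0]<636)]
    P=onplane(C,c,.068)[:,:2]; A=np.c_[2*P,np.ones(len(P))]; q=np.linalg.lstsq(A,(P**2).sum(1),rcond=None)[0]
    r=np.sqrt(q[2]+q[0]**2+q[1]**2); res=np.abs(np.hypot(*(P-q[:2]).T)-r)
    R=Ro.from_rotvec(s['tool_rot']).as_matrix(); d=R.T@(np.r_[q[:2],s['ee_pos'][2]]-s['ee_pos'])
    print('lid centre',np.round(q[:2],4),'r',round(r,4),'res',round(res.mean(),4),'in tool',np.round(d,4)); return q[:2]
E
python3 -m inch '[[[0.005,0,0],[0,0,0]],[[0.008,0,0],[0,0,0]],[[0.01,0,0],[0,0,0]],[[0.01,0,0],[0,0,0]],[[0.01,0,0],[0,0,0]],[[0.01,0,0],[0,0,0]],[[0.01,0,0],[0,0,0]],[[0.01,0,0],[0,0,0]],[[0.01,0,0],[0,0,0]],[[0.01,0,0],[0,0,0]],[[0.01,0,0],[0,0,0]],[[0.01,0,0],[0,0,0]],[[0.01,0,0],[0,0,0]],[[0.01,0,0],[0,0,0]],[[0.01,0,0],[0,0,0]],[[0.01,0,0],[0,0,0]],[[0.01,0,0],[0,0,0]],[[0.007,0,0],[0,0,0]],[[0.004,0,0],[0,0,0]],[[0.002,0,0],[0,0,0]]]'
python3 - <<'E'
from h import *
togo(.6345-.0563*np.cos(.6702),.178-.0563*np.sin(.6702),.014,38.4)
p=lid('pics/w2.png'); print('pot to go',np.array([.6345,.178])-p)
E
```

```text
clock: 7.1
ee_pos: [0.5539, 0.1147, 0.0144]
tool_rot: [2.966, 1.034, 0.0]
ft_force: [-1.5, -0.8, 1.5]
width: 0.0509
finger_force: 1.0
t 7.1 pos [0.5539 0.1147 0.0144] head 38.45 tilt [ 0. -0. -1.] q6 1.06 f [-1.5 -0.8  1.5]
tool shift [0.0461 0.0005 0.0004] turn z 0.0009
lid centre [0.5992 0.1491] r 0.0504 res 0.0008 in tool [0.0568 0.0012 0.    ]
pot to go [0.03529333 0.02887859]
```

View pics/w2.png

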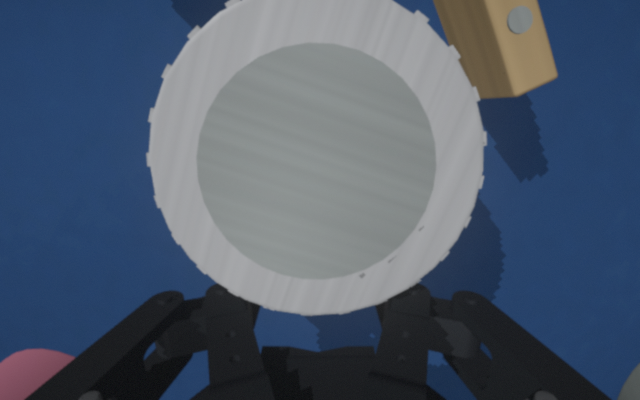

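The pot sits in the cradle with its lid centre at (316,160), and the right batten's end shows at (515,85), clear of it. I move on 30 mm and then swing the cradle about the pot to face along the bisector.

```bash
python3 -m inch '[[[0.006,0,0],[0,0,0]],[[0.008,0,0],[0,0,0]],[[0.008,0,0],[0,0,0]],[[0.006,0,0],[0,0,0]],[[0.002,0,0],[0,0,0]],[[0,-0.0037,0],[0,0,0.065]],[[0,-0.0037,0],[0,0,0.065]],[[0,-0.0037,0],[0,0,0.065]],[[0,-0.0037,0],[0,0,0.065]],[[0,-0.0037,0],[0,0,0.065]],[[0,0,0],[0,0,0]]]'
python3 - <<'E'
from h import *
a=np.radians(19.9); T=np.array([.6345,.178])-.0566*np.array([np.cos(a),np.sin(a)])
togo(*T,.014,19.9)
p=lid(); print('pot to go',np.array([.6345,.178])-p)
E
```

```text
clock: 8.25
ee_pos: [0.568, 0.1496, 0.0146]
tool_rot: [-3.094, -0.541, -0.002]
ft_force: [-0.4, 0.1, -0.4]
width: 0.0515
finger_force: 0.0
t 8.25 pos [0.568  0.1496 0.0146] head 19.83 tilt [ 0.001  0.    -1.   ] q6 1.439 f [-0.4  0.1 -0.4]
tool shift [ 0.0156 -0.0041  0.0006] turn z -0.0012
lid centre [0.6282 0.1772] r 0.0538 res 0.0073 in tool [ 0.066  -0.0056  0.0001]
pot to go [0.00634759 0.00075   ]
```

```bash
python3 -m inch '[[[0.002,-0.0006,0],[0,0,0]],[[0.002,-0.0006,0],[0,0,0]],[[0.002,-0.0006,0],[0,0,0]],[[0.002,-0.0006,0],[0,0,0]],[[0.002,-0.0006,0],[0,0,0]]]'
python3 - <<'E'
from h import *
a=np.radians(19.9); T=np.array([.6345,.178])-.0566*np.array([np.cos(a),np.sin(a)])
togo(*T,.014,19.9)
lid('pics/w3.png')
E
```

```text
clock: 8.8
ee_pos: [0.576, 0.1551, 0.0142]
tool_rot: [3.095, 0.541, -0.0]
ft_force: [-0.7, -1.1, 0.9]
width: 0.0511
finger_force: 1.1
t 8.8 pos [0.576  0.1551 0.0142] head 19.81 tilt [-0. -0. -1.] q6 1.446 f [-0.7 -1.1  0.9]
tool shift [ 0.0062 -0.0016  0.0002] turn z -0.0015
lid centre [0.6327 0.1807] r 0.0532 res 0.006 in tool [ 0.062  -0.0049 -0.    ]
```

View pics/w3.png

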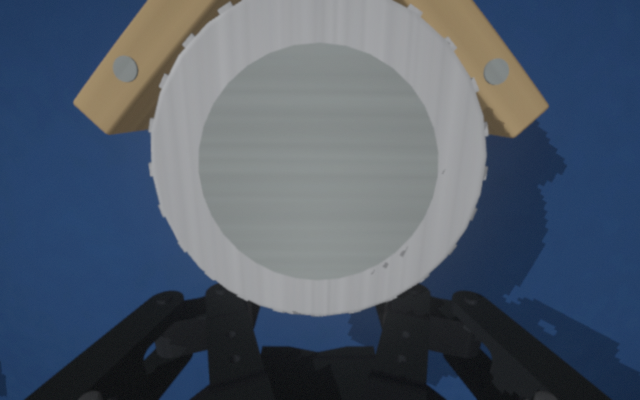

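The pot, with its lid disc at (319,160), sits nearly symmetric between the batten ends at (108,130) and (515,135). I press on in 1 mm steps.

```bash
for i in 1 ; do python3 -m inch '[[[0.001,-0.0003,0],[0,0,0]],[[0.001,-0.0003,0],[0,0,0]],[[0.001,-0.0003,0],[0,0,0]],[[0.001,-0.0003,0],[0,0,0]]]'; done; python3 -m inch '[[[0.001,0,0],[0,0,0]]]' | grep -E 'ee_pos|force'; python3 -m inch '[[[0.001,0,0],[0,0,0]]]'| grep -E 'ee_pos|force'
```

```text
clock: 9.25
ee_pos: [0.5793, 0.1577, 0.0143]
tool_rot: [-3.095, -0.54, 0.0]
ft_force: [-0.9, -1.2, 0.1]
width: 0.0511
finger_force: 1.0
ee_pos: [0.5802, 0.1581, 0.0142]
ft_force: [-1.4, -0.6, -0.1]
finger_force: 1.0
ee_pos: [0.5811, 0.1584, 0.0142]
ft_force: [-1.7, -0.8, 0.1]
finger_force: 1.0
```

```bash
python3 -m inch '[[[0.001,0,0],[0,0,0]]]'| grep -E 'ee_pos|force'; python3 -m inch '[[[0.001,0,0],[0,0,0]]]' | grep -E 'ee_pos|force'; python3 -m inch '[[[0.0005,0,0],[0,0,0]]]'| grep -E 'ee_pos|force';python3 -m inch '[[[0.0005,0,0],[0,0,0]]]'| grep -E 'ee_pos|force'
```

```text
ee_pos: [0.5821, 0.1588, 0.0142]
ft_force: [-1.8, -1.3, 0.9]
finger_force: 1.0
ee_pos: [0.583, 0.1591, 0.0142]
ft_force: [-1.0, -1.3, -0.2]
finger_force: 1.0
ee_pos: [0.5836, 0.1593, 0.0142]
ft_force: [-1.2, -0.8, 0.9]
finger_force: 1.0
ee_pos: [0.584, 0.1594, 0.0142]
ft_force: [-1.2, -0.0, 0.6]
finger_force: 1.0
```

```bash
python3 -m inch '[[[0.001,0,0],[0,0,0]]]'| grep -E 'ee_pos|force'; python3 -m inch '[[[0.001,0,0],[0,0,0]]]' | grep -E 'ee_pos|force'; python3 -m inch '[[[0.0005,0,0],[0,0,0]]]'| grep -E 'ee_pos|force';python3 -m inch '[[[0.0005,0,0],[0,0,0]]]'| grep -E 'ee_pos|force'
```

```text
ee_pos: [0.5849, 0.1597, 0.0142]
ft_force: [-1.6, -0.8, -0.6]
finger_force: 1.1
ee_pos: [0.585, 0.1598, 0.0141]
ft_force: [-5.0, -1.8, 3.6]
finger_force: 3.1
ee_pos: [0.585, 0.1599, 0.014]
ft_force: [-4.9, -1.0, 2.4]
finger_force: 3.6
ee_pos: [0.5851, 0.1599, 0.014]
ft_force: [-5.9, -1.9, 4.7]
finger_force: 4.2
```

```bash
python3 -m inch '[[[0.001,0,0],[0,0,0]],[[0.001,0,0],[0,0,0]]]'| grep -E 'ee_pos|force'; python3 -m inch '[[[0.001,0,0],[0,0,0]]]' | grep -E 'ee_pos|force'; python3 -m inch '[[[0.001,0,0],[0,0,0]]]'| grep -E 'ee_pos|force'
```

```text
ee_pos: [0.5853, 0.1603, 0.0136]
ft_force: [-10.5, -1.8, 6.4]
finger_force: 7.0
ee_pos: [0.5855, 0.1606, 0.0134]
ft_force: [-13.1, -3.0, 6.5]
finger_force: 8.2
ee_pos: [0.5856, 0.1608, 0.0133]
ft_force: [-14.4, -2.5, 7.9]
finger_force: 9.1
```

```bash
python3 -m inch '[[[0.001,-0.0005,0],[0,0,0]]]'| grep -E 'ee_pos|force'; python3 -m inch '[[[0.0005,-0.0005,0],[0,0,0]],[[0,0,0],[0,0,0]],[[0,0,0],[0,0,0]],[[0,0,0],[0,0,0]]]'| grep -E 'ee_pos|force'
python3 - <<'E'
from h import *
lid('pics/w4.png')
E
```

```text
ee_pos: [0.5858, 0.1614, 0.0131]
ft_force: [-15.3, -3.1, 8.9]
finger_force: 9.4
ee_pos: [0.586, 0.1618, 0.013]
ft_force: [-13.9, -4.4, 9.2]
finger_force: 9.1
lid centre [0.6396 0.1845] r 0.0525 res 0.004 in tool [ 0.0582 -0.0032 -0.0007]
```

View pics/w4.png

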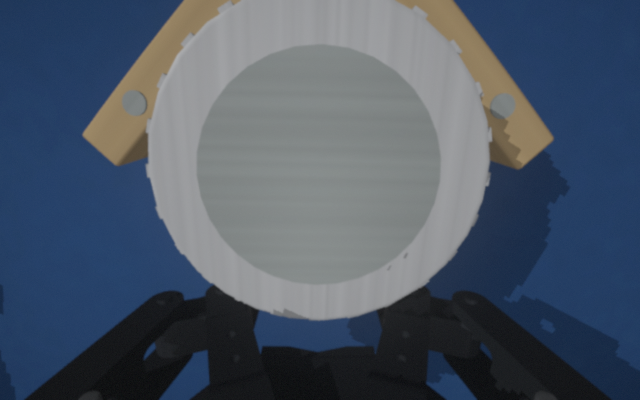

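The pot is symmetric in the corner, with batten ends at (118,163) and (520,168), under about 14.6 N along the bisector. I back straight out and check.

```bash
python3 -m inch '[[[-0.002,0.0004,0],[0,0,0]],[[-0.002,0.0004,0],[0,0,0]],[[-0.002,0.0004,0],[0,0,0]],[[-0.002,0,0],[0,0,0]],[[-0.003,0,0],[0,0,0]],[[-0.005,0,0],[0,0,0]],[[-0.01,0,0],[0,0,0]],[[-0.015,0,0],[0,0,0]],[[-0.02,0,0],[0,0,0]],[[-0.02,0,0],[0,0,0]],[[-0.01,0,-0.03],[0,0,0]],[[0,0,-0.05],[0,0,0]],[[0,0,-0.05],[0,0,0]],[[0,0,-0.05],[0,0,0]],[[0,0,0],[0,0,0]]]' 100
python3 - <<'E'
from h import *
s=arm.state(); im=np.ascontiguousarray(read_camera('wrist')[:,:,::-1]); cv2.imwrite('pics/w5.png',im); C=cam('wrist',s)
H,S,V=cv2.split(cv2.cvtColor(im,cv2.COLOR_BGR2HSV))
def fit(m):
    for c in cv2.findContours(m.astype(np.uint8),cv2.RETR_EXTERNAL,cv2.CHAIN_APPROX_NONE)[0]:
        if cv2.contourArea(c)>2000: yield c
for c in fit((S<60)&(V>110)): P=onplane(C,c,.068)[:,:2].astype(np.float32); print('white',cv2.boundingRect(c),cv2.fitEllipse(P))
togo(.632,-.175,.2,0)
im=np.ascontiguousarray(read_camera('top')[:,:,::-1]); cv2.imwrite('pics/top5.png',im)
cv2.imwrite('pics/c5.png',np.hstack([cv2.resize(cv2.imread('pics/w5.png'),(480,300)),cv2.resize(im[120:220,220:320],(300,300))]))
E
```

```text
clock: 12.7
ee_pos: [0.5112, 0.1322, 0.2032]
tool_rot: [-3.094, -0.54, -0.025]
ft_force: [1.6, 0.5, 1.1]
width: 0.0854
finger_force: 0.0
white (551, 122, 89, 100) ((0.6251282095909119, -0.1217007115483284), (0.09027701616287231, 0.10811266303062439), 174.4652557373047)
white (216, 0, 197, 103) ((0.6329519748687744, 0.17745892703533173), (0.08213478326797485, 0.1431426852941513), 19.547975540161133)
t 12.75 pos [0.5092 0.1317 0.1994] head 19.81 tilt [ 0.01   0.002 -1.   ] q6 1.431 f [-0.9 -0.1 -1.1]
tool shift [ 0.0116  0.3302 -0.    ] turn z 0.3458
```

View pics/c5.png

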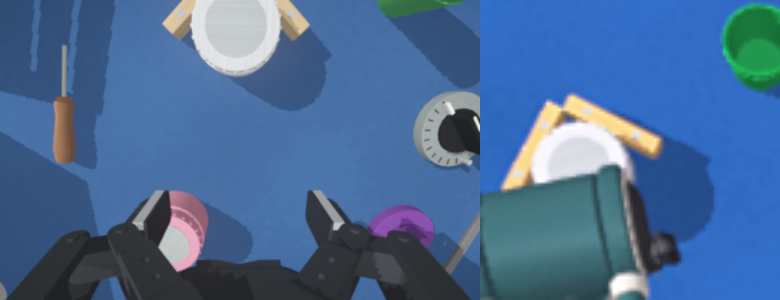

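The pot is still seated at (235,30) in the left half, and the top crop agrees. Next I move over to the dial.

```bash
python3 -m inch '[[[0,0.033,0],[0,0,0]],[[0,0.04,0],[0,0,0]],[[0,0.04,0],[0,0,0]],[[0,0.04,0],[0,0,0]],[[0,0.04,0],[0,0,0]],[[0,0.04,0],[0,0,0]],[[0,0.04,0],[0,0,0]],[[0,0.04,0],[0,0,0]],[[-0.01,0.017,0],[0,0,0]],[[0,0,0],[0,0,-0.12]],[[0,0,0],[0,0,-0.12]],[[0,0,0],[0,0,-0.12]],[[0,0,0],[0,0,-0.12]],[[0,0,0],[0,0,-0.12]],[[-0.02,0,0],[0,0,0]],[[-0.01,0,0],[0,0,0]],[[0,0,0],[0,0,0]],[[0,0,0],[0,0,0]]]'
python3 - <<'E'
from h import *
togo(.632,-.175,.033,54)
s=arm.state(); im=np.ascontiguousarray(read_camera('wrist')[:,:,::-1]); cv2.imwrite('pics/w6.png',im); C=cam('wrist',s)
print(proj(C,[.632,-.175,.02]),proj(C,[.632,-.175,.062]))
E
```

```text
clock: 14.6
ee_pos: [0.5907, -0.2068, 0.1931]
tool_rot: [-2.796, -1.429, 0.001]
ft_force: [0.6, -0.6, 0.8]
width: 0.0853
finger_force: 0.0
t 14.6 pos [ 0.5907 -0.2068  0.1931] head 54.13 tilt [-0.001  0.001 -1.   ] q6 0.249 f [ 0.6 -0.6  0.8]
tool shift [0.05   0.0152 0.1601] turn z 0.0022
[[331.07591952 133.59813635]] [[333.03788073 137.21404479]]
```

View pics/w6.png

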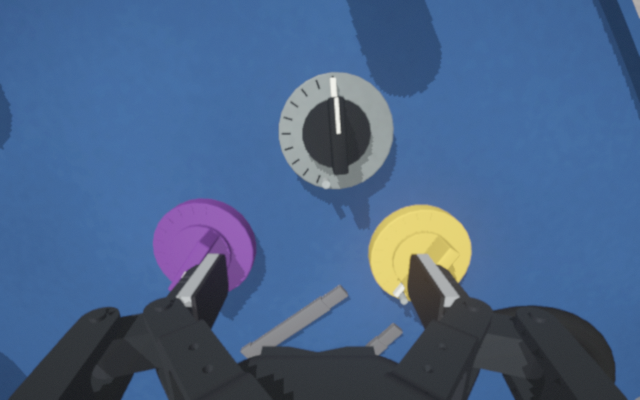

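The grey dial is centred near (336,130), its bar runs from (334,80) to (342,172) with the white pointer towards the top, and the pin mark is at (326,184). I measure these.

Run:
```python
from h import *
s=arm.state(); im=cv2.imread('pics/w6.png'); C=cam('wrist',s); H,S,V=cv2.split(cv2.cvtColor(im,cv2.COLOR_BGR2HSV))
m=((S<100)&~((H>100)&(S>90))).astype(np.uint8); m[:60]=0;m[200:]=0;m[:,:265]=0;m[:,410:]=0
c=max(cv2.findContours(m,cv2.RETR_EXTERNAL,cv2.CHAIN_APPROX_NONE)[0],key=cv2.contourArea); h=cv2.convexHull(c)
print('disc',cv2.fitEllipse(onplane(C,h,.02)[:,:2].astype(np.float32)))
# black skirt z~.03 ; bar top dark pixels
w=(V>225)&(m>0); ys,xs=np.nonzero(w); k=ys<140
P=onplane(C,np.c_[xs[k],ys[k]],.062)[:,:2]; f=cv2.fitLine(P.astype(np.float32),cv2.DIST_L2,0,.01,.01).ravel(); print('pointer',len(P),P.mean(0),np.degrees(np.arctan2(f[1],f[0])),ys[k].min(),ys[k].max())
k=ys>170; print('pin',k.sum(),onplane(C,[[xs[k].mean(),ys[k].mean()]],.024) if k.any() else 0)
b=(V<70)&(m>0); ys,xs=np.nonzero(b); 
print('black',cv2.minAreaRect(onplane(C,np.c_[xs,ys],.045)[:,:2].astype(np.float32)))
print('bar ends',onplane(C,[[334,98],[342,171]],.062), onplane(C,[[342,171]],.05))
cv2.imwrite('pics/dcrop.png',cv2.resize(im[65:200,265:410],None,fx=4,fy=4,interpolation=cv2.INTER_CUBIC))
```

```text
disc ((0.6365604996681213, -0.17705538868904114), (0.11628706008195877, 0.11651303619146347), 172.2504425048828)
pointer 156 [ 0.65126692 -0.15101972] 62.248047 78 132
pin 0 0
black ((0.6364824175834656, -0.17575553059577942), (0.061266012489795685, 0.061099763959646225), 16.917020797729492)
bar ends [[ 0.65207874 -0.14847113  0.062     ]
 [ 0.62179357 -0.20431283  0.062     ]] [[ 0.62120448 -0.20676525  0.05      ]]
```

View pics/dcrop.png

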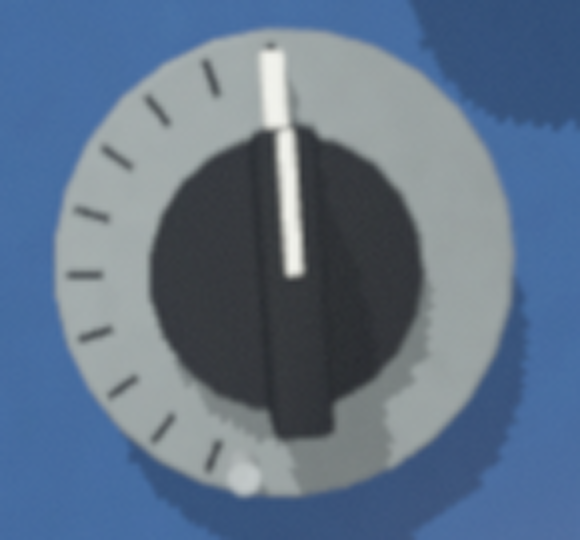

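The crop shows the zero tick at (213,457) with the pin just past it at (243,478), and the pointer at (272,85), about 155° clockwise from zero.

Run:
```python
from h import *
s=arm.state(); C=cam('wrist',s)
q=lambda x,y,z: onplane(C,[[265+x/4,65+y/4]],z)[0,:2]
a,b,c=q(285,128,.062),q(303,435,.062),q(293,275,.062)
o=np.array([.6366,-.1771]); ang=lambda v: np.degrees(np.arctan2(v[1],v[0]))
print('bar',a,b,(a+b)/2,np.linalg.norm(a-b),ang(a-b),'ctr',c)
print('pointer dir',ang(q(272,85,.025)-o),'zero',ang(q(213,457,.02)-o),'pin',ang(q(243,478,.024)-o))
h=ang(a-b); p=.5*((a+b)/2+o); print(p); togo(*p,.035,h); print('q1',s['qpos'][0])
```

```text
bar [ 0.65409891 -0.1489169 ] [ 0.61944291 -0.2057321 ] [ 0.63677091 -0.1773245 ] 0.06655077499416236 58.61774374952535 ctr [ 0.63790139 -0.17517315]
pointer dir 58.61928202433543 zero -145.88371104178006 pin -136.23334472709934
[ 0.63668546 -0.17721225]
t 14.65 pos [ 0.5911 -0.2067  0.1936] head 54.16 tilt [-0.001  0.001 -1.   ] q6 0.249 f [ 0.7  1.  -0.5]
tool shift [0.0506 0.0199 0.1585] turn z -0.0778
q1 -0.3763450204283621
```

Bar direction and pointer agree at 58.6°, with zero at 214.1°. That is 2.71 rad to turn, and q6 ends near -2.44, in range. Aligning and descending.

```bash
python3 -m inch '[[[0.025,0.01,0],[0,0,0]],[[0.0256,0.0099,0],[0,0,-0.0778]],[[0,0,0.03],[0,0,0]],[[0,0,0.03],[0,0,0]],[[0,0,0],[0,0,0]],[[0,0,0],[0,0,0]]]' 100
python3 -c "
from h import *
togo(.6367,-.1772,.035,58.6)"
```

```text
clock: 15.25
ee_pos: [0.6367, -0.1769, 0.1337]
tool_rot: [-2.737, -1.538, 0.002]
ft_force: [0.1, -0.7, 0.6]
width: 0.0858
finger_force: 0.0
t 15.25 pos [ 0.6367 -0.1769  0.1337] head 58.67 tilt [-0.002  0.001 -1.   ] q6 0.238 f [ 0.1 -0.7  0.6]
tool shift [-0.0002  0.0004  0.0987] turn z 0.0012
```

```bash
python3 -m inch '[[[0,0,0.03],[0,0,0]],[[0,0,0.03],[0,0,0]],[[0,0,0.02],[0,0,0]],[[0,0,0.012],[0,0,0]],[[0,0,0.007],[0,0,0]],[[0,0,0],[0,0,0]]]'
python3 -m inch '[[[0,0,0],[0,0,0]],[[0,0,0],[0,0,0]],[[0,0,0],[0,0,0]],[[0,0,0],[0,0,0]],[[0,0,0],[0,0,0]],[[0,0,0],[0,0,0]],[[0,0,0],[0,0,0]],[[0,0,0],[0,0,0]]]' 0
```

```text
clock: 15.85
ee_pos: [0.6375, -0.1778, 0.0358]
tool_rot: [2.739, 1.538, 0.001]
ft_force: [-0.2, -0.1, 0.2]
width: 0.0851
finger_force: 0.0
clock: 16.65
ee_pos: [0.635, -0.1763, 0.0358]
tool_rot: [-2.735, -1.537, 0.005]
ft_force: [-6.7, 4.7, 8.3]
width: 0.0126
finger_force: 60.6
```

```bash
python3 -m inch '[[[0,-0.0015,0],[0,0,0]],[[0,-0.0013,0],[0,0,0]],[[0,0,0],[0,0,-0.07]],[[0,0,0],[0,0,-0.1]],[[0,0,0],[0,0,-0.1]],[[0,0,0],[0,0,-0.1]],[[0,0,0],[0,0,-0.1]]]'
python3 -c "
from h import *
togo(.635,-.1763,.035,214.1); print(arm.state()['moment'])"
```

```text
clock: 17.35
ee_pos: [0.6346, -0.1761, 0.0359]
tool_rot: [-2.301, -2.138, 0.0]
ft_force: [-1.9, 1.0, 4.7]
width: 0.0127
finger_force: 60.2
t 17.35 pos [ 0.6346 -0.1761  0.0359] head 85.8 tilt [-0.  0. -1.] q6 -0.235 f [-1.9  1.   4.7]
tool shift [-0.0002  0.0004  0.0009] turn z -2.2392
[ 0.16516282  0.50296112 -0.04569128]
```

```bash
python3 -m inch '[[[0,0,0],[0,0,-0.1]],[[0,0,0],[0,0,-0.1]],[[0,0,0],[0,0,-0.1]],[[0,0,0],[0,0,-0.1]],[[0,0,0],[0,0,-0.1]],[[0,0,0],[0,0,-0.1]],[[0,0,0],[0,0,-0.1]],[[0,0,0],[0,0,-0.1]],[[0,0,0],[0,0,-0.1]],[[0,0,0],[0,0,-0.1]],[[0,0,0],[0,0,-0.1]],[[0,0,0],[0,0,-0.1]],[[0,0,0],[0,0,-0.1]],[[0,0,0],[0,0,-0.1]],[[0,0,0],[0,0,-0.1]],[[0,0,0],[0,0,-0.1]],[[0,0,0],[0,0,-0.1]],[[0,0,0],[0,0,-0.1]],[[0,0,0],[0,0,-0.1]],[[0,0,0],[0,0,-0.1]]]'
python3 -c "
from h import *
togo(.635,-.1763,.035,214.1); print(arm.state()['moment'])"
```

```text
clock: 19.35
ee_pos: [0.6339, -0.177, 0.0358]
tool_rot: [0.556, -3.09, 0.001]
ft_force: [-5.5, -2.5, 6.2]
width: 0.0129
finger_force: 60.3
t 19.35 pos [ 0.6339 -0.177   0.0358] head -159.59 tilt [-0.002 -0.001 -1.   ] q6 -2.235 f [-5.5 -2.5  6.2]
tool shift [-0.0013  0.0003  0.0008] turn z -6.5222
[-0.31103156  0.77084107 -0.1135185 ]
```

```bash
M='from h import *;s=arm.state();togo(.635,-.1763,.035,214.1);print(s["moment"][2],s["qpos"][5])'
python3 -m inch '[[[0,0,0],[0,0,-0.06]],[[0,0,0],[0,0,-0.06]],[[0,0,0],[0,0,-0.04]],[[0,0,0],[0,0,-0.03]],[[0,0,0],[0,0,0]]]' >/dev/null; python3 -c "$M"
python3 -m inch '[[[0,0,0],[0,0,-0.02]],[[0,0,0],[0,0,0]]]' >/dev/null; python3 -c "$M"
python3 -m inch '[[[0,0,0],[0,0,-0.02]],[[0,0,0],[0,0,0]]]' >/dev/null; python3 -c "$M"
```

```text
t 19.85 pos [ 0.6339 -0.1772  0.0358] head -148.89 tilt [-0.001 -0.001 -1.   ] q6 -2.422 f [-4.4 -1.9  4.9]
tool shift [-0.0014  0.0002  0.0008] turn z -6.3354
0.04794649182128615 -2.422057129150256
t 20.05 pos [ 0.6339 -0.1772  0.0358] head -147.76 tilt [-0.001 -0.001 -1.   ] q6 -2.442 f [-5.1 -1.6  5.7]
tool shift [-0.0014  0.0002  0.0008] turn z -6.3157
0.06251300888815284 -2.441789404306124
t 20.25 pos [ 0.634  -0.1772  0.0358] head -146.63 tilt [-0.001 -0.001 -1.   ] q6 -2.462 f [-4.  -3.1  5. ]
tool shift [-0.0013  0.0002  0.0008] turn z -6.296
-0.09825846823818654 -2.461524691994902
```

```bash
M='from h import *;s=arm.state();togo(.635,-.1763,.035,214.1);print(s["moment"][2],s["qpos"][5])'
for k in 1 2; do python3 -m inch '[[[0,0,0],[0,0,-0.02]],[[0,0,0],[0,0,0]]]' >/dev/null; python3 -c "$M"|grep -v shift; done
python3 -m inch '[[[0,0,0],[0,0,-0.015]],[[0,0,0],[0,0,0]]]' >/dev/null; python3 -c "$M"
```

```text
t 20.45 pos [ 0.6339 -0.1772  0.0358] head -145.6 tilt [-0.001 -0.001 -1.   ] q6 -2.48 f [-4.3 -2.6  5.4]
-0.6081838820634673 -2.4802599958667004
t 20.65 pos [ 0.6339 -0.1772  0.0358] head -144.54 tilt [-0.001 -0.    -1.   ] q6 -2.499 f [-4.8 -2.9  5.9]
-1.1597673931314063 -2.499253738814839
t 20.85 pos [ 0.6339 -0.1772  0.0359] head -143.74 tilt [-0.001 -0.    -1.   ] q6 -2.514 f [-4.5 -2.7  5.6]
tool shift [-0.0014  0.0001  0.0009] turn z -6.2455
-1.4491883205562321 -2.513544733261409
```

The stop shows clearly: the moment grew from about 0 to -1.45 N m near the predicted -146°. I ease part of the torque, release and rise.

```bash
python3 -m inch '[[[0,0,0],[0,0,0.02]],[[0,0,0],[0,0,0]]]' | grep rot
python3 -m inch '[[[0,0,0],[0,0,0]],[[0,0,0],[0,0,0]],[[0,0,0],[0,0,0]],[[0,0,0],[0,0,0]],[[0,0,0],[0,0,0]],[[0,0,-0.02],[0,0,0]],[[0,0,-0.04],[0,0,0]],[[0,0,-0.04],[0,0,0]],[[0,0,-0.04],[0,0,0]],[[-0.025,0,-0.03],[0,0,0]],[[-0.025,0,0],[0,0,0]],[[0,0,0],[0,0,0]],[[0,0,0],[0,0,0]]]' 100
python3 - <<'E'
from h import *
s=arm.state(); w=np.ascontiguousarray(read_camera('wrist')[:,:,::-1]); im=np.ascontiguousarray(read_camera('top')[:,:,::-1]); cv2.imwrite('pics/w7.png',w); cv2.imwrite('pics/top7.png',im)
cv2.imwrite('pics/c7.png',np.vstack([np.hstack([cv2.resize(w,(480,300)),cv2.resize(im[120:220,220:320],(300,300))]),cv2.resize(im[100:280,160:628],(780,300))]))
C=cam('wrist',s); np.savez('s7',**{k:s[k] for k in('ee_pos','tool_rot')}); print(proj(C,[.6366,-.1771,.02])); togo(.45,-.1,.3,0)
E
```

```text
tool_rot: [0.948, -2.994, -0.0]
clock: 22.35
ee_pos: [0.6753, -0.1467, 0.2048]
tool_rot: [0.955, -2.992, -0.0]
ft_force: [0.5, 0.2, -0.6]
width: 0.0857
finger_force: 0.0
[[316.23468464 131.80181566]]
t 22.45 pos [ 0.6743 -0.1473  0.2039] head -144.65 tilt [-0.003  0.    -1.   ] q6 -2.439 f [ 1.3 -0.1 -0.6]
tool shift [ 0.1558  0.1685 -0.0955] turn z -2.5246
```

View pics/c7.png

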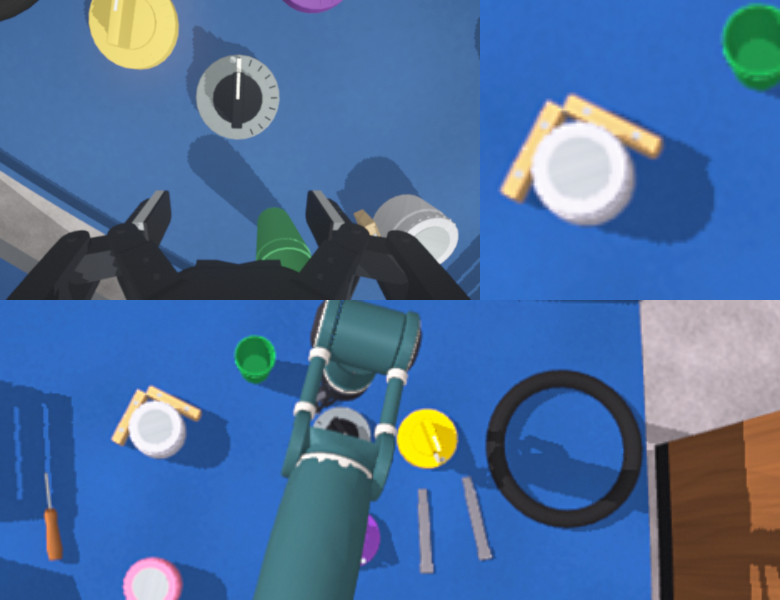

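I've now gone past the 10-picture viewing allowance, so from here I check by numbers only. The last view showed the pot in the corner, the pointer towards the pin, and the other things where they were. Now I measure both results.

Run:
```python
from h import *
def circ(P):
    q=np.linalg.lstsq(np.c_[2*P,np.ones(len(P))],(P**2).sum(1),rcond=None)[0]; return q[:2],np.sqrt(q[2]+q[:2]@q[:2])
C=cam('top'); ang=lambda v: np.degrees(np.arctan2(v[1],v[0]))
for f,roi in (('top0',(275,325,215,262)),('top7',(235,290,150,205))):
    im=cv2.imread(f'pics/{f}.png'); H,S,V=cv2.split(cv2.cvtColor(im,cv2.COLOR_BGR2HSV)); x0,x1,y0,y1=roi
    m=np.zeros_like(S); m[y0:y1,x0:x1]=((S<60)&(V>120))[y0:y1,x0:x1]; m=cv2.morphologyEx(m,cv2.MORPH_OPEN,np.ones((5,5)))
    c=max(cv2.findContours(m,cv2.RETR_EXTERNAL,cv2.CHAIN_APPROX_NONE)[0],key=cv2.contourArea)
    h=cv2.convexHull(c).reshape(-1,2); print(f,'lid',*circ(onplane(C,h,.068)[:,:2]))
    d=(V>0)&(S<60)
# others unmoved: image change outside arm
a,b=cv2.imread('pics/top0.png'),cv2.imread('pics/top7.png')
for n,(x0,x1,y0,y1) in dict(cups=(298,328,118,150),awl=(180,202,180,258),levers=(405,460,200,268),battens=(225,285,148,158),pink=(232,272,252,290)).items(): print(n,np.abs(a[y0:y1,x0:x1].astype(int)-b[y0:y1,x0:x1]).mean().round(2))
s=dict(np.load('s7.npz')); W=cam('wrist',s); im=cv2.imread('pics/w7.png'); H,S,V=cv2.split(cv2.cvtColor(im,cv2.COLOR_BGR2HSV))
m=np.zeros_like(S); m[70:186,258:376]=((S<70))[70:186,258:376]
c=max(cv2.findContours(m,cv2.RETR_EXTERNAL,cv2.CHAIN_APPROX_NONE)[0],key=cv2.contourArea); o,r=circ(onplane(W,cv2.convexHull(c),.02)[:,:2]); print('disc',o,r)
w=(V>225)&(m>0); ys,xs=np.nonzero(w); print(len(xs),xs.min(),xs.max(),ys.min(),ys.max())
k=(ys>100)&(abs(xs-317)<14); P=onplane(W,np.c_[xs[k],ys[k]],.062)[:,:2]; f=cv2.fitLine(P.astype(np.float32),cv2.DIST_L2,0,.01,.01).ravel(); print('pointer top',k.sum(),ang(f[:2]))
k=(ys<98)&(ys>78)&(abs(xs-317)<14); print('pointer outer',k.sum(),ang(onplane(W,[[xs[k].mean(),ys[k].mean()]],.025)[0,:2]-o))
```

```text
top0 lid [0.4469419  0.03198418] 0.05103973535641137
top7 lid [0.63343974 0.17747022] 0.05419657495570187
cups 0.82
awl 0.7
levers 2.38
battens 0.66
pink 0.51
disc [ 0.63606581 -0.17704847] 0.05775489437714798
145 316 320 78 130
pointer top 78 33.58657
pointer outer 57 -146.61003559480972
```

The pointer sits at -146.6° (zero tick -145.9°, stop felt near -146.3°), and the cups, awl, battens and pink pot are unchanged in the top view. The lid measures about 1 mm from home, within camera error. I'll confirm by touch with a gentle nudge: contact should come at TCP (0.585, 0.160), as it did before.

```bash
python3 -m inch '[[[-0.0059,0.0398,0],[0,0,0]],[[-0.0059,0.0398,0],[0,0,0]],[[-0.0059,0.0398,0],[0,0,0]],[[-0.0059,0.0398,0],[0,0,0]],[[-0.0059,0.0398,0],[0,0,0]],[[-0.0059,0.0398,0],[0,0,0]],[[-0.0059,0.0398,0],[0,0,0]],[[-0.0059,0.0398,0],[0,0,0]],[[0,0,0],[0,0,0.142]],[[0,0,0],[0,0,0.142]],[[0,0,0],[0,0,0.142]],[[0,0,0],[0,0,0.142]],[[0,0,0],[0,0,0.142]],[[0,0,0],[0,0,0.142]],[[0,0,0],[0,0,0.142]],[[0,0,0],[0,0,0.142]],[[0,0,0],[0,0,0.142]],[[0,0,0],[0,0,0.142]],[[0,0,0],[0,0,0.142]],[[0,0,0],[0,0,0.142]]]' 60 | grep pos
python3 -m inch '[[[0,0,0],[0,0,0.142]],[[0,0,0],[0,0,0.142]],[[0,0,0],[0,0,0.142]],[[0,0,0],[0,0,0.142]],[[0,0,0],[0,0,0.142]],[[0,0,0],[0,0,0.142]],[[0,0,0],[0,0,0.142]],[[0,0,0],[0,0,0.142]],[[0,0,0],[0,0,0.142]],[[0,0,0],[0,0,0.142]],[[0,0,0],[0,0,0.142]],[[0,0,0],[0,0,0.142]],[[0,0,0],[0,0,0]]]'
python3 -c "
from h import *
togo(.5286,.1394,.0142,19.8)"
```

```text
ee_pos: [0.5288, 0.1388, 0.2043]
clock: 25.75
ee_pos: [0.5289, 0.1389, 0.2044]
tool_rot: [3.094, 0.546, -0.003]
ft_force: [-0.1, -0.2, -0.5]
width: 0.051
finger_force: 0.0
t 25.75 pos [0.5289 0.1389 0.2044] head 20.02 tilt [-0.002 -0.001 -1.   ] q6 1.433 f [-0.1 -0.2 -0.5]
tool shift [ 0.0002 -0.0005  0.1902] turn z 0.0038
```

```bash
python3 -m inch '[[[0,-0.0005,0.04],[0,0,0.0038]],[[0,0,0.04],[0,0,0]],[[0,0,0.04],[0,0,0]],[[0,0,0.04],[0,0,0]],[[0,0,0.02],[0,0,0]],[[0,0,0.01],[0,0,0]],[[0.02,0,0],[0,0,0]],[[0.02,0,0],[0,0,0]],[[0.01,0,0],[0,0,0]],[[0.004,0,0],[0,0,0]],[[0,0,0],[0,0,0]],[[0,0,0],[0,0,0]]]' | grep -E 'ee_pos|ft'
for k in 1 2 3 4 5; do python3 -m inch '[[[0.001,0,0],[0,0,0]],[[0,0,0],[0,0,0]]]' | grep -E 'ee_pos|ft'; done
```

```text
ee_pos: [0.5796, 0.1584, 0.0153]
ft_force: [1.0, 0.5, -0.5]
ee_pos: [0.5808, 0.1588, 0.0153]
ft_force: [0.3, 0.2, 0.4]
ee_pos: [0.5823, 0.1593, 0.0154]
ft_force: [0.3, -0.7, 0.8]
ee_pos: [0.5833, 0.1597, 0.0153]
ft_force: [0.2, 0.1, -0.0]
ee_pos: [0.5843, 0.16, 0.0153]
ft_force: [0.8, -0.4, 0.1]
ee_pos: [0.5852, 0.1603, 0.0153]
ft_force: [-0.1, -0.4, -0.1]
```

There's no contact yet at the former home position, so the pot has not come back at all. A touch more to feel it, then I retreat.

```bash
for k in 1 2 3; do python3 -m inch '[[[0.001,0,0],[0,0,0]],[[0,0,0],[0,0,0]]]' | grep -E 'ee_pos|ft'; done
```

```text
ee_pos: [0.5855, 0.1606, 0.0151]
ft_force: [-0.9, -1.2, 0.4]
ee_pos: [0.5857, 0.1609, 0.0148]
ft_force: [-4.1, -0.3, 1.4]
ee_pos: [0.5859, 0.1612, 0.0146]
ft_force: [-5.8, -0.0, 2.6]
```

```bash
python3 -m inch '[[[-0.001,0,0],[0,0,0]],[[-0.001,0,0],[0,0,0]],[[-0.001,0,0],[0,0,0]],[[-0.002,0,0],[0,0,0]],[[-0.005,0,0],[0,0,0]],[[-0.01,0,0],[0,0,0]],[[-0.02,0,0],[0,0,0]],[[-0.03,0,0],[0,0,0]],[[-0.01,0,-0.03],[0,0,0]],[[0,0,-0.05],[0,0,0]],[[0,0,-0.05],[0,0,0]],[[0,0,-0.03],[0,0,0]],[[0,0,0],[0,0,0]],[[0,0,0],[0,0,0]]]'
python3 - <<'E'
from h import *
im=np.ascontiguousarray(read_camera('top')[:,:,::-1]); a=cv2.imread('pics/top7.png')
b=cv2.imread('pics/top0.png')
for n,x0,x1,y0,y1,r in (('dial',340,390,158,206,b),('levers',405,460,200,268,b),('cups',298,328,118,150,b)): print(n,np.abs(r[y0:y1,x0:x1].astype(int)-im[y0:y1,x0:x1]).mean().round(2))
C=cam('top'); V=cv2.cvtColor(im,cv2.COLOR_BGR2HSV)[:,:,2]; 
o=proj(C,[.634,-.177,.03])[0]; ys,xs=np.nonzero(V>225); k=np.hypot(xs-o[0],ys-o[1])<20
p=np.c_[xs,ys][k].mean(0); v=onplane(C,[p],.03)[0,:2]-np.array([.634,-.177]); print(k.sum(),np.degrees(np.arctan2(v[1],v[0])))
print(np.round(arm.state()['ft_force'],1))
from plant import order; print(order.finish_job())
E
```

```text
clock: 29.95
ee_pos: [0.5128, 0.134, 0.1763]
tool_rot: [3.094, 0.542, 0.004]
ft_force: [0.2, -0.2, -0.3]
width: 0.0512
finger_force: 0.0
dial 7.76
levers 10.29
cups 1.88
15 -145.8043670012262
[-0.8 -0.6  0.7]
the job is handed in; nothing more can be done
None
```

The pot was pressed home on both battens at about 15 N, and a later touch found it hadn't come back. The dial was then turned anticlockwise to its zero stop (pointer within 1° of the zero tick), and the job was handed in at 30 s. I viewed 12 pictures, over the limit of 10. I never put the arm near the levers, but a final before/after picture check showed some change around them (10.3, against 2.4 just after the dial was turned) that I put down to the arm's shadow and didn't check.

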